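# Set out the buffing station: wheels, bar and tin into their nests

### The arm

A 6-joint arm with a two-finger parallel gripper is mounted at the origin on the work surface. World frame = base frame: x ahead of the robot, y to its left, z up, the work surface at z = 0. Lengths are in m, angles in rad, forces in N, time in s.
With the tool pointing down it reaches from about 0.35 to 0.975 m from the base axis. Payload 4.9 kg.
Tool frame: the origin (TCP) lies at the very end of the fingers, on their centre line; the grasp point (between the pads) lies 19 mm behind it (ctrl.grasp_offset is the distance from the TCP to the grasp point, in m); z points along the fingers, y is the line along which they close (so a half turn about z gives the same grasp; the last joint's range is limited). The gripper opens to 85 mm and grips with 20 to 120 N. Pads are 22 mm wide; open, the fingers measure 114 mm over their backs; the gripper's body (76 mm by 85 mm) begins 54 mm behind the grasp point. The pads swing forward as they close: fully open they stand 13 mm farther back than shut.
Start: joints at [-1.293, 0.053, 1.613, -0, 1.476, -0.119], TCP at [0.242, -0.576, 0.197] pointing down, gripper open.
Joint ranges: [-3.01, 3.01], [-1.01, 2.22], [0.06, 2.58], [-1.02, 4.17], [0.09, 2.62], [-3.14, 3.14]. Speed limits (rad/s): [2.57, 2.57, 3.14, 3.14, 3.14, 3.14].

### API

Orientations are given as a rotation vector (axis times angle).
In Python, from station import ctrl, optics gives the robot as it stands.
- The arm moves only by the shell command python3 -m handwheel 'ROWS' [OPENING] [FORCE]. ROWS is JSON, a list of rows, each an object of numbers: "tx", "ty", "tz": the shift along the tool's x, y, z in mm; "roll": the turn about the tool's z in rad. A call has 1 to 12 rows; each row shifts and turns the commanded pose from where the row before left it, along the tool's axes as they then stand; what a row does not reach is not made up. A row lasts 1/12 s, in which the tool goes at most 41.7 mm and 7.16 degrees, less where a joint would pass 70% of its speed; a pose out of reach is approached as far as the arm can. A call with a gripper value outside its range is refused whole. OPENING is the finger opening in mm, from 0 to 85.4, set as the call begins (- or left out, the last holds). The fingers move at their own pace and stop on an object; FORCE is the grip in N (left out, the last holds). Time passes only in rows, so rows that do not move let the fingers close. It gives the time, the measured TCP pose, the force, the opening and the grip force at its end, in the units of the state.
- ctrl.get_obs(): the state, without advancing time (a new reading comes with each control period).
- optics.get_image(name): name is "scene" or "top"; returns (picture, depth): 420x560x3 uint8, red, green, blue; 420x560 float32, m along the optical axis (not along the pixel's ray), 0 where there is no reading.
- optics.camera_params(name): a dict with "mtx" (3x3 intrinsics, pixels), "extrinsics" (4x4, takes a point from camera to world coordinates). Camera axes: x right, y down, z forward; pixel columns grow to the right and rows downward; lengths in m; the calibration is good to about 2 mm. A picture is of the moment at which its call begins. camera_params takes no time and is no camera call.
- ctrl.finish_job(): hands the job in; it is judged then, once.
The state is a dict: "t": time; "q": joint angles; "dq": joint speeds; "effort": joint torques, N m; "tool_pos": TCP position; "tool_rot": TCP orientation; "contact_force": force on the tool from outside, world axes, zero at the start; "wrist_torque": the same for the moment, N m; "opening": finger opening in m; "grip_force": force on a finger pad.
Only numpy, scipy, OpenCV 4.12 (cv2) and the standard library are available. Lean on these libraries where they do the work, as an engineer would, in place of code of your own. Each camera call takes 0.05 s, during which the arm holds its last target. There are 200 camera calls.

### The job

Set out the buffing station: put the large wheel, the small wheel, the bar of compound and the square tin each into the wooden nest whose recess matches it in shape and size, standing or lying flat on the bottom of the recess, and let go. The square tin is the middle one of three in the narrow rack; take it out without disturbing the round can on either side of it. Set things down, do not drop them.

Things in the scene. Friction and masses are not known exactly. Their poses are not given: they have to be found in the camera images.
- wheel_large: Large off-white felt buffing wheel with a steel disc on its face, 62 mm diameter. Lies flat on the bench, loose; origin at the centre of its underside, z up along its axis; 26 mm high. 120 g or so.
- wheel_small: Small off-white felt buffing wheel with a steel disc on its face, 42 mm diameter. Lies flat on the bench, loose; origin at the centre of its underside, z up along its axis; 26 mm high. 60 g or so.
- bar: Bar of polishing compound in a brown wrapper with a pale paper band, 98 mm long (its x) by 30 mm wide (its y) by 26 mm high. Lies flat on the bench, loose, turned any way; origin at the centre of its underside, z up. 160 g or so.
- tin: Square steel tin, 38 x 38 mm (sides along its x, y), 82 mm high plus a round black cap 26 mm across, 8 mm high. Loose in the middle cell of the grey rack, on its floor 4 mm above the bench; about 200 g. Origin: centre of underside, z up. The row of cans runs along its y; only the faces that look along its x are free: the gaps to the cans (13 mm) are too narrow for a finger.
- can_a: Round aluminium can, 38 mm diameter, 88 mm high, upright and loose in an end cell of the rack, 51 mm from the tin. Origin: centre of underside, z up. The rack is fixed: three open cells in a row along the line can_a - tin - can_b, walls reaching 30 mm above the bench, 158 mm long, 54 mm wide, floor 4 mm above the bench, about 4 mm play round each thing.
- can_b: Round aluminium can like can_a, in the cell on the other side of the tin. Not to be disturbed. Origin at the centre of its underside, z up.
- nest_large: Plywood nest for the large wheel, 100 x 100 mm, with a round recess 78 mm across in its middle. Fixed to the bench. 12 mm high in all, recess 8 mm deep, so its floor (dark rubber) is 4 mm above the bench. Origin at the centre of its underside, z up.
- nest_small: Plywood nest for the small wheel, 80 x 80 mm, with a round recess 58 mm across in its middle. Fixed to the bench. 12 mm high in all, recess 8 mm deep, so its floor (dark rubber) is 4 mm above the bench. Origin at the centre of its underside, z up.
- nest_bar: Plywood nest for the bar, 136 mm long (its x) by 68 mm wide (its y), with an oblong recess 114 x 46 mm in its middle, long side along its x. Fixed to the bench. 12 mm high in all, recess 8 mm deep, so its floor (dark rubber) is 4 mm above the bench. Origin at the centre of its underside, z up.
- nest_tin: Plywood nest for the square tin, 80 x 80 mm, with a square recess 54 x 54 mm in its middle, sides along its x and y. Fixed to the bench. 12 mm high in all, recess 8 mm deep, so its floor (dark rubber) is 4 mm above the bench. Origin at the centre of its underside, z up.

How it is judged:
By the outcome, as a careful person would: the job done as asked, in the order asked, and still so for the second after the job is handed in, with the robot touching nothing.
It also fails if it takes over 109 s, if anything falls off the work surface, if the arm or the gripper's body presses on something with over 40 N, if the wrist force passes 120 N, or if a joint passes its speed limit or range.

## Working session

There is one attempt and no reset: what is moved stays moved. The work goes in short steps, Python scripts to look and compute and a shell command to move; the robot and the scene stay as the last step left them, time stands still between calls to the robot, and variables do not carry over. Pictures are saved under pics/ and viewed, at most 14 in all, crops included, and the job is handed in when it is done.

```bash
ls; mkdir -p pics
python3 - <<'E'
from station import ctrl, optics
import cv2, numpy as np
for n in("scene","top"):
    im,d=optics.get_image(n); cv2.imwrite(f"pics/{n}0.png",im[:,:,::-1]); np.save(f"pics/{n}0d.npy",d)
    p=optics.camera_params(n); print(n,np.round(p["mtx"],1).tolist(),np.round(p["extrinsics"],3).tolist())
o=ctrl.get_obs(); print(o)
E
```

```text
pics
scene [[402.7, 0.0, 280.9], [0.0, 402.7, 210.2], [0.0, 0.0, 1.0]] [[0.854, 0.357, -0.38, 0.921], [0.521, -0.584, 0.622, -0.682], [0.0, -0.729, -0.685, 0.79], [0.0, 0.0, 0.0, 1.0]]
top [[501.4, 0.0, 281.1], [0.0, 501.4, 210.9], [0.0, 0.0, 1.0]] [[0.014, -0.998, 0.068, 0.425], [-1.0, -0.014, 0.006, -0.001], [-0.005, -0.069, -0.998, 1.329], [0.0, 0.0, 0.0, 1.0]]
{'t': 0.1, 'q': array([-1.29299496e+00,  5.33016242e-02,  1.61414003e+00,  1.89693238e-05,
        1.47597804e+00, -1.18993346e-01]), 'dq': array([ 0.00052208, -0.00217772, -0.003344  , -0.00105614,  0.00160424,
        0.00087612]), 'effort': array([ 9.12613323e-04, -3.94902849e+01, -3.71363854e+01, -1.45405079e-04,
        3.86260843e-03, -3.10273354e-07]), 'tool_pos': array([ 0.24138096, -0.57584426,  0.19618927]), 'tool_rot': array([-3.07817980e+00, -6.18840761e-01,  1.97961407e-04]), 'contact_force': array([0.78684455, 0.14693798, 0.07287328]), 'wrist_torque': array([ 0.01983268, -0.00252875,  0.014217  ]), 'grip_force': 0.0, 'opening': 0.08555510084058553}
```

View pics/top0.png

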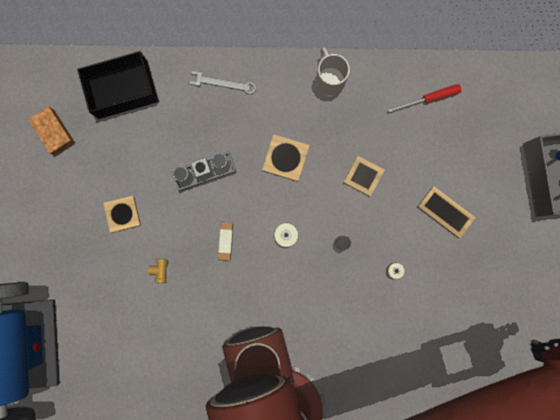

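View pics/scene0.png

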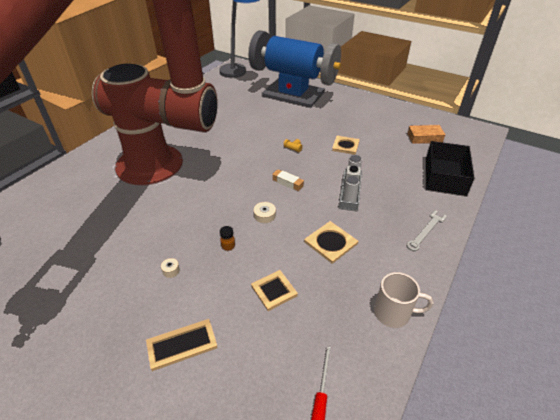

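The top view shows the rack near (204,170), with the tin's black cap at about (201,167). The nests are: large (286,157), tin (364,176), bar (447,211) and small (121,213). The bar is at (226,241), the large wheel at (286,235) and the small wheel at (396,271). A bottle at (342,243) and a brass tee at (159,271) are obstacles.

```bash
cat > h.py <<'E'
import cv2, numpy as np
from station import ctrl, optics
def cast(n,uv,z):
    p=optics.camera_params(n);E=p["extrinsics"];uv=np.atleast_2d(uv).astype(float)
    r=np.c_[uv,np.ones(len(uv))]@np.linalg.inv(p["mtx"]).T@E[:3,:3].T
    return (E[:3,3]+r*((z-E[2,3])/r[:,2])[:,None])[:,:2]
def proj(n,P):
    p=optics.camera_params(n);E=np.linalg.inv(p["extrinsics"]);c=(E[:3,:3]@P+E[:3,3]);q=p["mtx"]@c;return q[:2]/q[2]
def cloud(n,d):
    p=optics.camera_params(n);E=p["extrinsics"];v,u=np.indices(d.shape)
    r=np.stack([u,v,np.ones_like(u)],-1)@np.linalg.inv(p["mtx"]).T*d[...,None]
    return r@E[:3,:3].T+E[:3,3]
def rect(pts):
    (c,s,a)=cv2.minAreaRect((np.asarray(pts)*1000).astype(np.float32)); return np.round(c,1),np.round(s,1),round(a,1)
E
cat > m.py <<'E'
from h import *
S={"nl":(286,157),"nt":(364,176),"nb":(447,211),"ns":(121,213),"bar":(226,241),"wl":(286,235),"ws":(396,271)}
H={"nl":.012,"nt":.012,"nb":.012,"ns":.012,"bar":.026,"wl":.026,"ws":.026}
for n in("top","scene"):
    im=cv2.imread(f"pics/{n}0.png");d=np.load(f"pics/{n}0d.npy");P=cloud(n,d)
    hsv=cv2.cvtColor(im,cv2.COLOR_BGR2HSV)
    g=d>0;fl=P[...,2][g];print(n,"floor z",np.median(fl[abs(fl)<.02]))
    wood=((hsv[...,1]>70)&(hsv[...,0]<28)&(hsv[...,2]>90)).astype(np.uint8)
    felt=((hsv[...,1]<75)&(hsv[...,2]>140)).astype(np.uint8)
    for k,c in S.items():
        u,v=c
        if n=="scene": u,v=proj(n,np.r_[cast("top",c,H[k])[0],H[k]])
        u,v=int(round(u)),int(round(v));w=62 if n=="scene" and k=="nb" else 35
        m=np.zeros(d.shape,np.uint8);m[max(v-w,0):v+w,max(u-w,0):u+w]=1
        if k[0]=="w": m&=felt
        elif k=="bar": m&=(wood|felt|((hsv[...,0]<20)&(hsv[...,1]>90)).astype(np.uint8))
        else: m&=wood
        cs,_=cv2.findContours(m,cv2.RETR_EXTERNAL,cv2.CHAIN_APPROX_NONE)
        ct=max(cs,key=cv2.contourArea)
        mm=cv2.drawContours(np.zeros_like(m),[ct],-1,1,-1)
        vv,uu=np.nonzero(mm);q=cast(n,np.c_[uu,vv],H[k])
        print(k,(u,v),"rect",*rect(q),"mean",np.round(q.mean(0)*1000,1),"medz",np.round(np.median(P[vv,uu,2])*1000,1))
    Z=P[...,2];c=np.r_[cast("top",(204,170),.05)[0]]
    near=np.linalg.norm(P[...,:2]-c,axis=-1)<.12
    for lo,hi in((.022,.034),(.075,.11),(.089,.11)):
        q=P[near&(Z>lo)&(Z<hi)&g];print("rack",lo,len(q),rect(q[:,:2]) if len(q) else 0)
    q=P[near&(Z>.08)&g];print(np.percentile(q[:,2],[5,50,95]))
    x0,x1,y0,y1=(165,245,140,200) if n=="top" else (320,380,145,215)
    cv2.imwrite(f"pics/rack_{n}.png",cv2.resize(im[y0:y1,x0:x1],None,fx=8,fy=8,interpolation=cv2.INTER_CUBIC))
    for nm,(cu) in {"bottle":(342,243),"tee":(159,271)}.items():
        cc=cast("top",cu,.03)[0];q=P[(np.linalg.norm(P[...,:2]-cc,axis=-1)<.06)&(Z>.012)&g]
        if len(q):print(nm,rect(q[:,:2]),q[:,2].max())
E
python3 m.py
```

```text
top floor z 0.0008053425913332468
nl (286, 157) rect [657.7  -2.2] [100.8 102.3] 73.7 mean [657.4  -2.4] medz 8.7
nt (364, 176) rect [ 611.6 -209.3] [81.2 81.2] 63.8 mean [ 611.6 -209.9] medz 9.1
nb (447, 211) rect [ 518.9 -426.7] [137.4  70.1] 53.3 mean [ 519.1 -426.9] medz 7.3
ns (121, 213) rect [501.8 427.9] [81.8 82.4] 14.9 mean [501.9 427.7] medz 10.4
bar (226, 241) rect [434.4 152.5] [33.7 98.6] 87.1 mean [434.4 152. ] medz 26.4
wl (286, 235) rect [453.   -6.7] [59.7 62.3] 0.8 mean [453.2  -6.3] medz 26.5
ws (396, 271) rect [ 364.9 -292.5] [41.5 40.3] 45.5 mean [ 364.2 -292.5] medz 26.1
rack 0.022 296 (array([617.7, 211.3]), array([ 54.7, 158.4]), 19.8)
rack 0.075 617 (array([618.4, 209.9]), array([ 39. , 138.8]), 19.6)
rack 0.089 390 (array([618.2, 209.9]), array([ 35.9, 138.7]), 19.5)
[0.08352917 0.09100454 0.09677263]
bottle (array([ 435.4, -151.5]), array([34.7, 35.3]), 43.3) 0.06631042707524903
tee (array([356.6, 325.9]), array([47. , 57.8]), 89.0) 0.03487627648432623
scene floor z -0.00035170500802794713
nl (330, 240) rect [660.5  -6.5] [107.9 105.9] 73.8 mean [661.5  -8.
[... 198 characters left out ...]
506.  420.5] [82.6 97.2] 14.0 mean [506.5 419.7] medz 8.8
bar (287, 177) rect [426.4 164.5] [233.3 340. ] 31.4 mean [430.6 153.9] medz -0.3
wl (263, 208) rect [436.3   3.4] [212.  285.7] 31.4 mean [445.3  -1. ] medz -0.3
ws (168, 264) rect [ 348.8 -289.8] [180.3 243.8] 39.5 mean [ 358.5 -290.5] medz -0.3
rack 0.022 196 (array([618.3, 208.9]), array([ 53.8, 162.4]), 19.8)
rack 0.075 411 (array([619.1, 206.2]), array([ 38.7, 141.5]), 19.4)
rack 0.089 193 (array([618.9, 208.2]), array([ 33.1, 137.5]), 20.2)
[0.0810054  0.08948711 0.09389844]
bottle (array([ 436.2, -156. ]), array([36. , 35.2]), 79.7) 0.06299926631022101
tee (array([357.5, 325.2]), array([50.1, 61.4]), 87.4) 0.031359599173446884
```

```bash
cat > g.py <<'E'
# usage: g.py x y z [yaw deg of tool x]: how far to go, tool axes
import sys
from h import *
from scipy.spatial.transform import Rotation as R
o=ctrl.get_obs();p=o["tool_pos"]*1000;X=R.from_rotvec(o["tool_rot"]).as_matrix();th=np.arctan2(X[1,0],X[0,0])
a=list(map(float,sys.argv[1:]));c=X.T@(np.array(a[:3])-p)
print("t",round(o["t"],1),"pos",p.round(1),"yaw",np.degrees(th).round(1),"z-axis",X[:,2].round(3),"open",round(o["opening"]*1000,1),"grip",round(o["grip_force"],1),"F",o["contact_force"].round(1))
print("tx ty tz",c.round(1))
if len(a)>3:
    r=-((np.radians(a[3])-th+np.pi/2)%np.pi-np.pi/2);print("roll",r.round(3),"q6 now",o["q"][5].round(2))
E
python3 g.py 453 -6.5 150
python3 - <<'E'
from h import *
print(ctrl.grasp_offset)
d=np.load("pics/top0d.npy");P=cloud("top",d)
for c in((.434,.152),(.453,-.006),(.364,-.292)):
    q=P[(np.linalg.norm(P[...,:2]-c,axis=-1)<.07)&(P[...,2]>.02)&(d>0)];print(rect(q[:,:2]),q[:,:2].mean(0), len(q))
    w,v=np.linalg.eigh(np.cov(q[:,:2].T));print(np.degrees(np.arctan2(v[1,1],v[0,1])))
E
```

```text
t 0.1 pos [ 241.4 -575.8  196.2] yaw 22.7 z-axis [-0.     0.002 -1.   ] open 85.6 grip 0.0 F [0.8 0.1 0.1]
tx ty tz [ 415.2 -443.2   47.1]
0.0187
(array([435.3, 150.7]), array([31.7, 96.9]), 87.9) [0.43546499 0.1503449 ] 450
177.1601834406985
(array([454.3,  -8. ]), array([57.2, 59.8]), 1.4) [ 0.45410885 -0.00702407] 427
113.28266335905879
(array([ 365.6, -292.4]), array([39.5, 40.1]), 23.0) [ 0.36561768 -0.29231932] 207
102.84570411066625
```

View pics/rack_top.png

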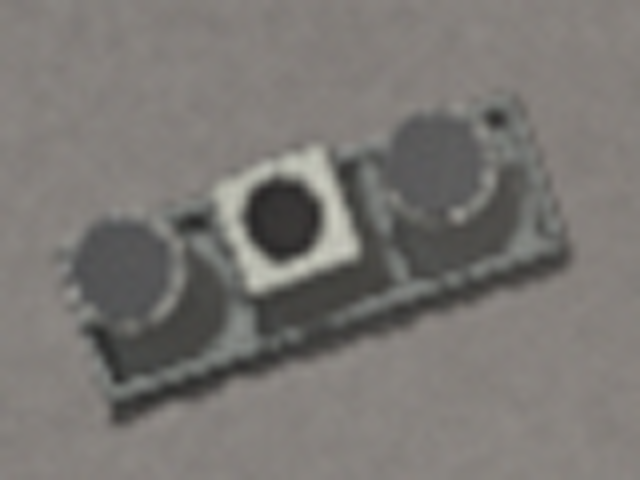

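The crop shows the tin's silver top with its black cap at crop pixel (285,220), which is (200.6,167.5) in the full picture. The tin looks turned about 2° more than the rack.

```bash
python3 -m handwheel '[{"tx":26,"ty":-27.7},{"tx":26,"ty":-27.7},{"tx":26,"ty":-27.7},{"tx":26,"ty":-27.7},{"tx":26,"ty":-27.7},{"tx":26,"ty":-27.7},{"tx":26,"ty":-27.7},{"tx":26,"ty":-27.7}]' 85 40 >/dev/null; python3 -m handwheel '[{"tx":26,"ty":-27.7,"tz":10},{"tx":26,"ty":-27.7,"tz":10},{"tx":26,"ty":-27.7,"tz":10},{"tx":26,"ty":-27.7,"tz":10},{"tx":26,"ty":-27.7},{"tx":26,"ty":-27.7},{"tx":26,"ty":-27.7},{"tx":26,"ty":-27.7},{},{}]'; python3 g.py 453.5 -6.8 60
python3 - <<'E'
from h import *
im=cv2.imread("pics/top0.png");d=np.load("pics/top0d.npy")
hsv=cv2.cvtColor(im,cv2.COLOR_BGR2HSV)
m=np.zeros(d.shape,np.uint8);m[150:185,188:214]=1
m&=((hsv[...,2]>140)).astype(np.uint8)
cs,_=cv2.findContours(m,cv2.RETR_EXTERNAL,cv2.CHAIN_APPROX_NONE);ct=max(cs,key=cv2.contourArea)
print("tin",rect(cast("top",ct[:,0],.086)))
m2=np.zeros(d.shape,np.uint8);m2[158:178,191:211]=1;m2&=(hsv[...,2]<70).astype(np.uint8)
v,u=np.nonzero(m2);q=cast("top",np.c_[u,v],.094);print("cap",q.mean(0),rect(q))
E
```

```text
t 0.1 pos [ 241.4 -575.8  196.2] yaw 22.7 z-axis [-0.     0.002 -1.   ] open 85.6 grip 0.0 F [0.8 0.1 0.1]
tx ty tz [ 415.5 -442.6  137.1]
tin (array([617.8, 211.2]), array([37.6, 37.9]), 19.6)
cap [0.60987673 0.20531022] (array([610.9, 202.4]), array([42.3, 33.2]), 7.8)$[0]: bad value
$[0]: bad value
```

```bash
python3 -m handwheel '[{"tx":26,"ty":-28,"tz":0,"roll":0},{"tx":26,"ty":-28,"tz":0,"roll":0}]' 85 40; python3 g.py 453.5 -6.8 60
```

```text
t: 0.27
tool_pos: [0.2673, -0.5043, 0.1959]
tool_rot: [-3.079, -0.615, 0.0]
contact_force: [0.3, 0.6, 0.3]
opening: 0.0853
grip_force: 0.0
t 0.3 pos [ 267.3 -504.3  195.9] yaw 22.6 z-axis [-0.001  0.002 -1.   ] open 85.3 grip 0.0 F [0.3 0.6 0.3]
tx ty tz [ 363.  -387.5  136.9]
```

```bash
python3 -m handwheel '[{"tx":26,"ty":-28},{"tx":26,"ty":-28},{"tx":26,"ty":-28},{"tx":26,"ty":-28},{"tx":26,"ty":-28},{"tx":26,"ty":-28},{"tx":26,"ty":-28},{"tx":26,"ty":-28},{"tx":26,"ty":-28},{"tx":26,"ty":-28}]' 85; python3 -m handwheel '[{"tx":0.5,"tz":20},{"tz":20}]';python3 g.py 453.5 -6.8 60
```

```text
t 0.3 pos [ 267.3 -504.3  195.9] yaw 22.6 z-axis [-0.001  0.002 -1.   ] open 85.3 grip 0.0 F [0.3 0.6 0.3]
tx ty tz [ 363.  -387.5  136.9]$[0]: bad value
$[0]: bad value
```

All four keys are needed in every row.

```bash
python3 -m handwheel '[{"tx":29,"ty":-30,"tz":0,"roll":0},{"tx":29,"ty":-30,"tz":0,"roll":0},{"tx":29,"ty":-30,"tz":0,"roll":0},{"tx":29,"ty":-30,"tz":0,"roll":0},{"tx":29,"ty":-30,"tz":0,"roll":0},{"tx":29,"ty":-30,"tz":5,"roll":0},{"tx":28,"ty":-30,"tz":10,"roll":0},{"tx":28,"ty":-30,"tz":20,"roll":0},{"tx":28,"ty":-30,"tz":20,"roll":0},{"tx":28,"ty":-30,"tz":20,"roll":0},{"tx":28,"ty":-30,"tz":20,"roll":0},{"tx":28,"ty":-30,"tz":10,"roll":0}]' 85; python3 -m handwheel '[{"tx":0,"ty":0,"tz":0,"roll":0},{"tx":0,"ty":0,"tz":0,"roll":0}]' ;python3 g.py 453.5 -6.8 5
```

```text
t: 1.27
tool_pos: [0.4372, -0.0534, 0.097]
tool_rot: [-3.079, -0.618, 0.004]
contact_force: [0.8, -0.7, -0.5]
opening: 0.0849
grip_force: 0.0
t: 1.43
tool_pos: [0.4378, -0.0533, 0.0981]
tool_rot: [-3.077, -0.627, 0.004]
contact_force: [-0.3, -0.3, 0.5]
opening: 0.0846
grip_force: 0.0
t 1.4 pos [437.8 -53.3  98.1] yaw 23.0 z-axis [-0.003  0.001 -1.   ] open 84.6 grip 0.0 F [-0.3 -0.3  0.5]
tx ty tz [ 32.9 -36.5  93.1]
```

```bash
python3 -m handwheel '[{"tx":16,"ty":-18,"tz":0,"roll":0},{"tx":17,"ty":-18,"tz":0,"roll":0},{"tx":0,"ty":0,"tz":20,"roll":0},{"tx":0,"ty":0,"tz":20,"roll":0},{"tx":0,"ty":0,"tz":20,"roll":0},{"tx":0,"ty":0,"tz":15,"roll":0},{"tx":0,"ty":0,"tz":8,"roll":0},{"tx":0,"ty":0,"tz":5,"roll":0},{"tx":0,"ty":0,"tz":0,"roll":0},{"tx":0,"ty":0,"tz":0,"roll":0}]' 85
python3 - <<'E'
from h import *
for n,(a,b,c,e) in {"top":(240,330,200,270),"scene":(220,310,150,230)}.items():
    im,_=optics.get_image(n);cv2.imwrite(f"pics/g1{n}.png",im[:,:,::-1])
    cv2.imwrite(f"pics/g1{n}c.png",cv2.resize(im[c:e,a:b,::-1],None,fx=7,fy=7))
E
```

```text
t: 2.27
tool_pos: [0.4557, -0.0103, 0.0124]
tool_rot: [3.08, 0.618, 0.002]
contact_force: [0.3, 0.6, 0.2]
opening: 0.0851
grip_force: 0.0
```

View pics/g1scenec.png

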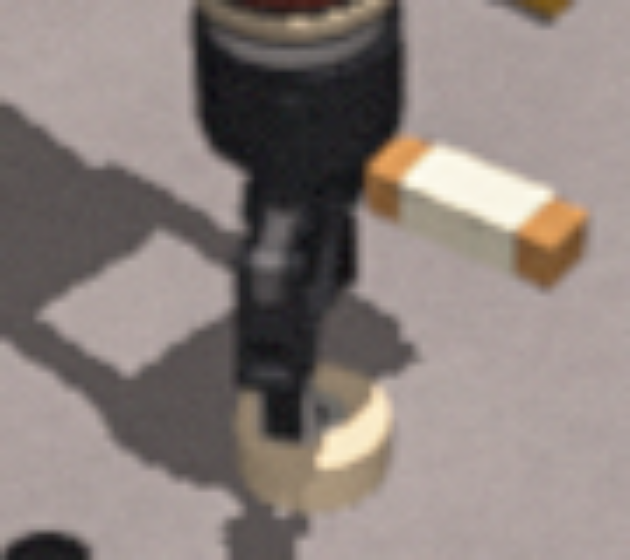

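The crop shows the open near finger at (285,430) level with the wheel's top. That confirms the tips stand back when the gripper is open, so I'll go lower and close.

```bash
python3 -m handwheel '[{"tx":0,"ty":-4,"tz":8,"roll":0},{"tx":0,"ty":0,"tz":0,"roll":0},{"tx":0,"ty":0,"tz":0,"roll":0}]' 85; python3 -m handwheel '[{"tx":0,"ty":0,"tz":0,"roll":0},{"tx":0,"ty":0,"tz":0,"roll":0},{"tx":0,"ty":0,"tz":0,"roll":0},{"tx":0,"ty":0,"tz":0,"roll":0},{"tx":0,"ty":0,"tz":0,"roll":0},{"tx":0,"ty":0,"tz":0,"roll":0},{"tx":0,"ty":0,"tz":0,"roll":0},{"tx":0,"ty":0,"tz":0,"roll":0}]' 40 40;  python3 -m handwheel '[{"tx":0,"ty":0,"tz":-5,"roll":0},{"tx":0,"ty":0,"tz":-20,"roll":0},{"tx":0,"ty":0,"tz":-20,"roll":0},{"tx":0,"ty":0,"tz":-10,"roll":0},{"tx":0,"ty":0,"tz":0,"roll":0},{"tx":0,"ty":0,"tz":0,"roll":0}]'; python3 g.py 657.5 -2.5 40
```

```text
t: 2.62
tool_pos: [0.453, -0.0056, 0.0032]
tool_rot: [-3.08, -0.62, 0.001]
contact_force: [-0.9, -0.2, -0.5]
opening: 0.0849
grip_force: 0.0
t: 3.28
tool_pos: [0.4536, -0.0059, 0.0036]
tool_rot: [-3.08, -0.619, -0.0]
contact_force: [-0.1, -1.1, -1.0]
opening: 0.0399
grip_force: 0.0
t: 3.78
tool_pos: [0.4541, -0.006, 0.0591]
tool_rot: [3.079, 0.619, 0.002]
contact_force: [-0.3, -0.2, -0.5]
opening: 0.0402
grip_force: 0.0
t 3.8 pos [454.1  -6.   59.1] yaw 22.7 z-axis [ 0.002 -0.    -1.   ] open 40.2 grip 0.0 F [-0.3 -0.2 -0.5]
tx ty tz [189.   75.4  19.4]
```

Run:
```python
from h import *
for n,(a,b,c,e) in {"top":(240,330,200,270),"scene":(220,310,150,230)}.items():
    im,_=optics.get_image(n);cv2.imwrite(f"pics/g2{n}.png",im[:,:,::-1])
    cv2.imwrite(f"pics/g2{n}c.png",cv2.resize(im[c:e,a:b,::-1],None,fx=7,fy=7))
```

```text
(no output)
```

View pics/g2scenec.png

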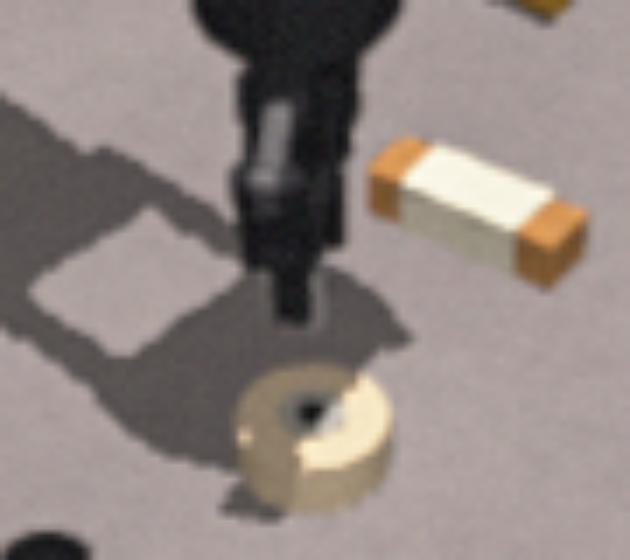

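Run:
```python
from h import *
o=ctrl.get_obs();p=o["tool_pos"]
for n in("scene","top"):print(n,"TCP px",proj(n,p),"grasp px",proj(n,p+[0,0,.019]),"wheel top px",proj(n,np.array([.4535,-.0065,.026])))
im,d=optics.get_image("scene");P=cloud("scene",d)
q=P[(np.linalg.norm(P[...,:2]-p[:2],axis=-1)<.06)&(P[...,2]>.032)&(d>0)]
print(np.percentile(q[:,2],[0,2,5,20]),len(q)); l=q[q[:,2]<np.percentile(q[:,2],5)];print((l*1000).round()[:12])
print(o["opening"],o["q"])
```

```text
scene TCP px [263.60606525 199.86067558] grasp px [263.40109794 194.60576302] wheel top px [264.04229702 208.55129054]
top TCP px [285.68248317 234.3508697 ] grasp px [285.71185784 234.18413447] wheel top px [285.91626505 234.30240847]
[0.09295865 0.11624263 0.15815784 0.24516597] 3444
[[460.  18. 157.]
 [457.  14. 155.]
 [460.  13. 157.]
 [455.  16. 150.]
 [451.  27. 141.]
 [456.  15. 147.]
 [452.  25. 140.]
 [455.  16. 143.]
 [454.  23. 138.]
 [454.  18. 138.]
 [454.  22. 136.]
 [455.  16. 137.]]
0.039888136898597645 [-1.77395889e-01 -2.42951951e-01  2.13049403e+00 -3.27103302e-05
  1.25590542e+00  9.96641267e-01]
```

View pics/g2topc.png

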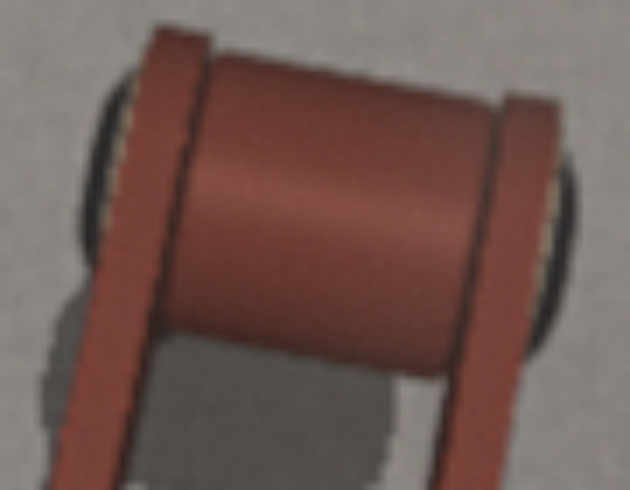

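```bash
python3 -m handwheel '[{"tx":0,"ty":0,"tz":0,"roll":0},{"tx":0,"ty":0,"tz":0,"roll":0},{"tx":0,"ty":0,"tz":0,"roll":0},{"tx":0,"ty":0,"tz":0,"roll":0},{"tx":0,"ty":0,"tz":0,"roll":0},{"tx":0,"ty":0,"tz":0,"roll":0}]' 0
python3 - <<'E'
from h import *
im,_=optics.get_image("scene");a=im[150:225,230:290,::-1]
b=cv2.imread("pics/g2scene.png")[150:225,230:290]
cv2.imwrite("pics/cmp.png",cv2.resize(np.hstack([b,a]),None,fx=6.6,fy=6.6))
o=ctrl.get_obs();p=o["tool_pos"]
for z in(0,.01,.02,.03):
  print(z,proj("scene",p+[0,0,z]),"near@40",proj("scene",p+[.0095,-.022,z]))
E
```

```text
t: 4.43
tool_pos: [0.4535, -0.0059, 0.0586]
tool_rot: [-3.08, -0.619, 0.0]
contact_force: [0.2, -0.0, -0.1]
opening: 0.0
grip_force: 0.0
0 [263.84670806 199.69019343] near@40 [262.32560006 205.57087511]
0.01 [263.74082788 196.93591011] near@40 [262.20832597 202.80972335]
0.02 [263.63361174 194.14687398] near@40 [262.08954818 200.01316779]
0.03 [263.52503417 191.32242312] near@40 [261.96923757 197.1805231 ]
```

View pics/cmp.png

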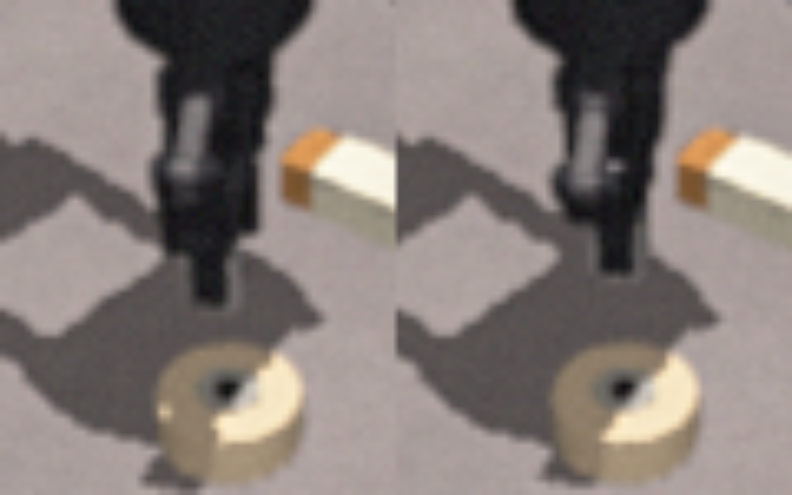

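The depth reading and the picture agree. The shut tips (right half, crop pixel (615,272)) stand about 29 mm above the reported TCP, so reported z reads low. I'll measure the real tips by depth before each descent.

```bash
cat > tip.py <<'E'
from h import *
o=ctrl.get_obs();p=o["tool_pos"]
im,d=optics.get_image("scene");P=cloud("scene",d)
m=(np.linalg.norm(P[...,:2]-p[:2],axis=-1)<.075)&(im.max(-1)<60)&(d>0)&(P[...,2]>p[2]+.015)
z=np.sort(P[m][:,2]);lo=z[2];l=P[m&(P[...,2]<lo+.015)]
print("tip low z",(z[:6]*1000).round(),"above TCP",round((z[2]-p[2])*1000,1),"xy",(l[:,:2].mean(0)*1000).round(),"TCP",(p*1000).round(1),"open",round(o["opening"]*1000,1))
E
python3 tip.py;  python3 -m handwheel '[{"tx":0,"ty":0,"tz":0,"roll":0},{"tx":0,"ty":0,"tz":0,"roll":0},{"tx":0,"ty":0,"tz":0,"roll":0},{"tx":0,"ty":0,"tz":0,"roll":0},{"tx":0,"ty":0,"tz":0,"roll":0},{"tx":0,"ty":0,"tz":0,"roll":0},{"tx":0,"ty":0,"tz":0,"roll":0}]' 62; python3 tip.py; python3 -m handwheel '[{"tx":0,"ty":0,"tz":0,"roll":0},{"tx":0,"ty":0,"tz":0,"roll":0},{"tx":0,"ty":0,"tz":0,"roll":0},{"tx":0,"ty":0,"tz":0,"roll":0}]' 85; python3 tip.py; python3 g.py 453.5 -6.8 -24
```

```text
tip low z [102. 103. 104. 105. 105. 105.] above TCP 45.3 xy [461. -17.] TCP [453.6  -5.9  58.6] open 0.5
t: 5.12
tool_pos: [0.4535, -0.0059, 0.0586]
tool_rot: [-3.08, -0.619, 0.0]
contact_force: [-0.0, -0.5, -0.6]
opening: 0.0619
grip_force: 0.0
tip low z [103. 105. 105. 106. 106. 107.] above TCP 46.6 xy [463. -17.] TCP [453.5  -5.9  58.6] open 61.9
t: 5.5
tool_pos: [0.4535, -0.0059, 0.0586]
tool_rot: [-3.08, -0.619, 0.0]
contact_force: [0.1, -0.1, -0.4]
opening: 0.085
grip_force: 0.0
tip low z [107. 108. 109. 113. 113. 114.] above TCP 50.0 xy [457.  -8.] TCP [453.5  -5.9  58.6] open 85.0
t 5.5 pos [453.5  -5.9  58.6] yaw 22.7 z-axis [-0.  0. -1.] open 84.3 grip 0.0 F [ 0.6  1.6 -0.6]
tx ty tz [-0.4  0.8 82.6]
```

```bash
python3 -m handwheel '[{"tx":0,"ty":0,"tz":20,"roll":0},{"tx":0,"ty":0,"tz":20,"roll":0},{"tx":0,"ty":0,"tz":20,"roll":0},{"tx":0,"ty":0,"tz":12,"roll":0},{"tx":0,"ty":0,"tz":6,"roll":0},{"tx":0,"ty":0,"tz":4,"roll":0},{"tx":0,"ty":0,"tz":0,"roll":0},{"tx":0,"ty":0,"tz":0,"roll":0}]' 85;python3 - <<'E'
from h import *
im,_=optics.get_image("scene");cv2.imwrite("pics/g3.png",cv2.resize(im[160:235,220:310,::-1],None,fx=8,fy=8))
E
```

```text
t: 6.22
tool_pos: [0.4542, -0.006, -0.0227]
tool_rot: [3.08, 0.619, 0.002]
contact_force: [-0.2, -0.2, 0.0]
opening: 0.085
grip_force: 0.0
```

View pics/g3.png

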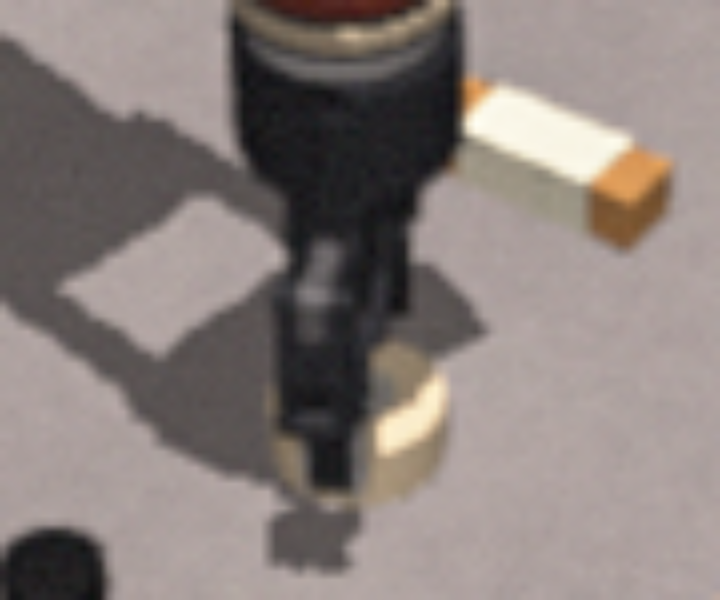

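```bash
python3 - <<'E'
from h import *
for r in(.043,.057):
  for z in(0,.01,.02,.03):print(r,z,proj("scene",np.array([.454+r*.386,-.006-r*.922,z])))
E
python3 -m handwheel '[{"tx":0,"ty":0,"tz":0,"roll":0},{"tx":0,"ty":0,"tz":0,"roll":0},{"tx":0,"ty":0,"tz":0,"roll":0},{"tx":0,"ty":0,"tz":0,"roll":0},{"tx":0,"ty":0,"tz":0,"roll":0},{"tx":0,"ty":0,"tz":0,"roll":0}]' 45 40
```

```text
0.043 0 [261.73256722 225.95517228]
0.043 0.01 [261.61440109 223.38659935]
0.043 0.02 [261.49475616 220.7858819 ]
0.043 0.03 [261.3736045  218.15241274]
0.057 0 [260.78159945 229.57438979]
0.057 0.01 [260.65637284 227.00478598]
0.057 0.02 [260.52956449 224.40272561]
0.057 0.03 [260.40114425 221.76758984]
t: 6.77
tool_pos: [0.4546, -0.0061, -0.0221]
tool_rot: [3.079, 0.619, 0.002]
contact_force: [-2.6, -0.2, 5.6]
opening: 0.0603
grip_force: 42.8
```

```bash
python3 -m handwheel '[{"tx":0,"ty":0,"tz":-6,"roll":0},{"tx":0,"ty":0,"tz":-20,"roll":0},{"tx":0,"ty":0,"tz":-20,"roll":0},{"tx":14,"ty":6,"tz":-14,"roll":0},{"tx":25,"ty":10,"tz":0,"roll":0},{"tx":25,"ty":10,"tz":0,"roll":0},{"tx":25,"ty":10,"tz":0,"roll":0},{"tx":25,"ty":10,"tz":0,"roll":0},{"tx":25,"ty":10,"tz":0,"roll":0},{"tx":25,"ty":10,"tz":0,"roll":0},{"tx":20,"ty":8,"tz":0,"roll":0},{"tx":5,"ty":1,"tz":0,"roll":0}]'; python3 -m handwheel '[{"tx":0,"ty":0,"tz":0,"roll":0},{"tx":0,"ty":0,"tz":0,"roll":0}]';python3 g.py 657.5 -2.5 -18
python3 - <<'E'
from h import *
im,_=optics.get_image("scene");cv2.imwrite("pics/g4.png",cv2.resize(im[150:270,280:380,::-1],None,fx=5,fy=5))
E
```

```text
t: 7.77
tool_pos: [0.6596, -0.0022, 0.0369]
tool_rot: [3.079, 0.619, 0.003]
contact_force: [0.1, -0.3, -1.4]
opening: 0.0598
grip_force: 43.7
t: 7.93
tool_pos: [0.6557, -0.0019, 0.036]
tool_rot: [-3.079, -0.619, 0.003]
contact_force: [0.0, 0.9, -1.6]
opening: 0.0598
grip_force: 43.7
t 7.9 pos [655.7  -1.9  36. ] yaw 22.7 z-axis [-0.002  0.    -1.   ] open 59.8 grip 43.7 F [ 0.   0.9 -1.6]
tx ty tz [ 1.5  1.3 54. ]
```

View pics/g4.png

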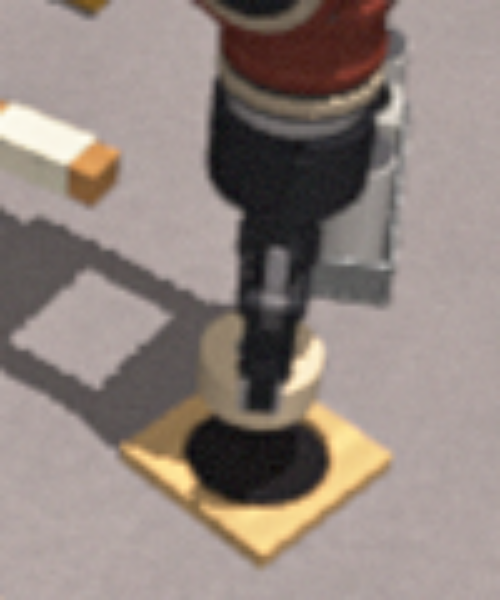

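The wheel is held over the large nest. Its rim is at crop pixel (262,428), just above the recess.

```bash
python3 -m handwheel '[{"tx":1,"ty":1,"tz":15,"roll":0},{"tx":0,"ty":0,"tz":15,"roll":0},{"tx":0,"ty":0,"tz":10,"roll":0},{"tx":0,"ty":0,"tz":5,"roll":0},{"tx":0,"ty":0,"tz":3,"roll":0},{"tx":0,"ty":0,"tz":0,"roll":0},{"tx":0,"ty":0,"tz":0,"roll":0}]'; python3 -m handwheel '[{"tx":0,"ty":0,"tz":2,"roll":0},{"tx":0,"ty":0,"tz":2,"roll":0},{"tx":0,"ty":0,"tz":0,"roll":0},{"tx":0,"ty":0,"tz":0,"roll":0}]'; python3 g.py 657.5 -2.5 -18
```

```text
t: 8.57
tool_pos: [0.6582, -0.0026, -0.0114]
tool_rot: [-3.08, -0.619, -0.0]
contact_force: [0.1, 0.6, -1.4]
opening: 0.0599
grip_force: 43.7
t: 8.9
tool_pos: [0.6583, -0.0026, -0.0152]
tool_rot: [3.08, 0.619, 0.0]
contact_force: [-0.0, 0.1, -0.3]
opening: 0.0602
grip_force: 43.7
t 8.9 pos [658.3  -2.6 -15.2] yaw 22.7 z-axis [ 0. -0. -1.] open 60.2 grip 43.7 F [-0.   0.1 -0.3]
tx ty tz [-0.7 -0.4  2.8]
```

```bash
python3 -m handwheel '[{"tx":0,"ty":0,"tz":1,"roll":0},{"tx":0,"ty":0,"tz":1,"roll":0},{"tx":0,"ty":0,"tz":0,"roll":0},{"tx":0,"ty":0,"tz":0,"roll":0}]'
```

```text
t: 9.23
tool_pos: [0.6581, -0.0025, -0.0175]
tool_rot: [-3.08, -0.619, 0.0]
contact_force: [-0.3, -1.0, -0.7]
opening: 0.0601
grip_force: 43.7
```

```bash
python3 -m handwheel '[{"tx":0,"ty":0,"tz":1,"roll":0},{"tx":0,"ty":0,"tz":0,"roll":0}]'|grep -E "pos|force"; python3 -m handwheel '[{"tx":0,"ty":0,"tz":1,"roll":0},{"tx":0,"ty":0,"tz":0,"roll":0}]'|grep -E "pos|force"
```

```text
tool_pos: [0.6583, -0.0026, -0.0179]
contact_force: [-1.1, 0.1, 1.0]
grip_force: 43.9
tool_pos: [0.6583, -0.0026, -0.018]
contact_force: [-4.6, 0.2, 6.8]
grip_force: 44.6
```

```bash
python3 -m handwheel '[{"tx":0,"ty":0,"tz":0,"roll":0},{"tx":0,"ty":0,"tz":0,"roll":0},{"tx":0,"ty":0,"tz":0,"roll":0},{"tx":0,"ty":0,"tz":0,"roll":0},{"tx":0,"ty":0,"tz":-10,"roll":0},{"tx":0,"ty":0,"tz":-25,"roll":0},{"tx":0,"ty":0,"tz":-35,"roll":0},{"tx":0,"ty":0,"tz":-35,"roll":0},{"tx":0,"ty":0,"tz":-10,"roll":0}]' 80|grep -E "pos|force|open"; python3 -m handwheel '[{"tx":-32,"ty":13,"tz":0,"roll":0},{"tx":-32,"ty":13,"tz":0,"roll":0},{"tx":-32,"ty":13,"tz":0,"roll":0},{"tx":-32,"ty":13,"tz":0,"roll":0},{"tx":-32,"ty":13,"tz":0,"roll":0},{"tx":-32,"ty":13,"tz":0,"roll":0},{"tx":-32,"ty":13,"tz":0,"roll":0},{"tx":-32,"ty":13,"tz":0,"roll":0},{"tx":-32,"ty":13,"tz":0,"roll":0},{"tx":-32,"ty":13,"tz":0,"roll":0},{"tx":-32,"ty":13,"tz":0,"roll":0},{"tx":-30,"ty":11,"tz":0,"roll":0}]' 68 >/dev/null; python3 -m handwheel '[{"tx":0,"ty":0,"tz":0,"roll":0},{"tx":0,"ty":0,"tz":0,"roll":0}]' >/dev/null;python3 g.py 365 -292.4 -16
python3 - <<'E'
from h import *
for n in("top",):
    im,d=optics.get_image(n);cv2.imwrite("pics/top1.png",im[:,:,::-1])
    hsv=cv2.cvtColor(im,cv2.COLOR_RGB2HSV);P=cloud(n,d)
    m=np.zeros(d.shape,np.uint8);m[125:190,250:320]=1
    f=m&((hsv[...,1]<90)&(hsv[...,2]>130)).astype(np.uint8)
    cs,_=cv2.findContours(f,cv2.RETR_EXTERNAL,cv2.CHAIN_APPROX_NONE);ct=max(cs,key=cv2.contourArea)
    print(rect(cast(n,ct[:,0],.030)));mm=cv2.drawContours(np.zeros_like(f),[ct],-1,1,-1)>0;print(np.percentile(P[mm][:,2],[10,50,90]))
E
```

```text
tool_pos: [0.6621, -0.003, 0.1035]
contact_force: [1.8, 0.6, 0.1]
opening: 0.0804
grip_force: 0.0
t 11.5 pos [ 364.5 -293.2   95.9] yaw 22.5 z-axis [ 0.001 -0.    -1.   ] open 68.4 grip 0.0 F [0.3 0.  0.4]
tx ty tz [  0.7  -0.6 111.9]
(array([6.558e+02, 1.000e-01]), array([169.2, 181.3]), 0.7)
[-0.00251263  0.00214575  0.0200895 ]
```

```bash
python3 -m handwheel '[{"tx":0,"ty":0,"tz":25,"roll":0},{"tx":0,"ty":0,"tz":30,"roll":0},{"tx":0,"ty":0,"tz":30,"roll":0},{"tx":0,"ty":0,"tz":15,"roll":0},{"tx":0,"ty":0,"tz":10,"roll":0},{"tx":0,"ty":0,"tz":4,"roll":0},{"tx":0,"ty":0,"tz":0,"roll":0},{"tx":0,"ty":0,"tz":0,"roll":0}]'|grep -E "pos|force|open"; python3 -m handwheel '[{"tx":0,"ty":0,"tz":0,"roll":0},{"tx":0,"ty":0,"tz":0,"roll":0},{"tx":0,"ty":0,"tz":0,"roll":0},{"tx":0,"ty":0,"tz":0,"roll":0},{"tx":0,"ty":0,"tz":0,"roll":0},{"tx":0,"ty":0,"tz":0,"roll":0},{"tx":0,"ty":0,"tz":0,"roll":0}]' 25 40;python3 g.py 365 -292.4 -16
```

```text
tool_pos: [0.3664, -0.2927, -0.0173]
contact_force: [-0.1, -0.2, 0.7]
opening: 0.0682
grip_force: 0.0
t: 12.78
tool_pos: [0.3664, -0.2933, -0.0166]
tool_rot: [3.078, 0.619, 0.003]
contact_force: [-0.5, 1.5, 5.5]
opening: 0.0397
grip_force: 39.9
t 12.8 pos [ 366.4 -293.3  -16.6] yaw 22.7 z-axis [ 0.002 -0.002 -1.   ] open 39.7 grip 39.9 F [-0.5  1.5  5.5]
tx ty tz [-1.  -1.3 -0.6]
```

```bash
python3 -m handwheel '[{"tx":0,"ty":0,"tz":-6,"roll":0},{"tx":0,"ty":0,"tz":-20,"roll":0},{"tx":0,"ty":0,"tz":-35,"roll":0},{"tx":0,"ty":0,"tz":-35,"roll":0},{"tx":10,"ty":-15,"tz":-9,"roll":0},{"tx":20,"ty":-30,"tz":0,"roll":0},{"tx":20,"ty":-30,"tz":0,"roll":0},{"tx":20,"ty":-30,"tz":0,"roll":0},{"tx":20,"ty":-30,"tz":0,"roll":0},{"tx":20,"ty":-30,"tz":0,"roll":0},{"tx":20,"ty":-30,"tz":0,"roll":0},{"tx":20,"ty":-30,"tz":0,"roll":0}]' |grep -E "pos|force|open"; python3 -m handwheel '[{"tx":20,"ty":-31,"tz":0,"roll":0},{"tx":20,"ty":-31,"tz":0,"roll":0},{"tx":20,"ty":-31,"tz":0,"roll":0},{"tx":20,"ty":-31,"tz":0,"roll":0},{"tx":20,"ty":-31,"tz":0,"roll":0},{"tx":20,"ty":-31,"tz":0,"roll":0},{"tx":20,"ty":-31,"tz":0,"roll":0},{"tx":20,"ty":-31,"tz":0,"roll":0},{"tx":20,"ty":-31,"tz":0,"roll":0},{"tx":20,"ty":-31,"tz":0,"roll":0},{"tx":20,"ty":-31,"tz":0,"roll":0},{"tx":20,"ty":-31,"tz":0,"roll":0}]' >/dev/null; python3 -m handwheel '[{"tx":10,"ty":-15,"tz":0,"roll":0},{"tx":0,"ty":0,"tz":0,"roll":0},{"tx":0,"ty":0,"tz":0,"roll":0}]' >/dev/null;python3 g.py 502 428 -12.6
```

```text
tool_pos: [0.4167, -0.0251, 0.0871]
contact_force: [0.9, -0.5, -1.1]
opening: 0.0393
grip_force: 40.5
t 15.0 pos [497.5 427.3  86.5] yaw 22.8 z-axis [-0.    -0.001 -1.   ] open 39.4 grip 40.5 F [-0.8 -0.8 -1. ]
tx ty tz [ 4.4  1.1 99.1]
```

```bash
python3 -m handwheel '[{"tx":5,"ty":1,"tz":20,"roll":0},{"tx":0,"ty":0,"tz":30,"roll":0},{"tx":0,"ty":0,"tz":25,"roll":0},{"tx":0,"ty":0,"tz":10,"roll":0},{"tx":0,"ty":0,"tz":5,"roll":0},{"tx":0,"ty":0,"tz":4,"roll":0},{"tx":0,"ty":0,"tz":0,"roll":0},{"tx":0,"ty":0,"tz":0,"roll":0}]' |grep -E "pos|force|open"; python3 -m handwheel '[{"tx":0,"ty":0,"tz":2,"roll":0},{"tx":0,"ty":0,"tz":0,"roll":0},{"tx":0,"ty":0,"tz":0,"roll":0}]'|grep -E "pos|force|open"; python3 g.py 502 428 -12.6
```

```text
tool_pos: [0.5038, 0.4283, -0.0056]
contact_force: [-0.4, 0.3, 0.7]
opening: 0.04
grip_force: 40.5
tool_pos: [0.5032, 0.4281, -0.0086]
contact_force: [0.1, 0.5, 0.3]
opening: 0.0399
grip_force: 40.5
t 15.9 pos [503.2 428.1  -8.6] yaw 22.7 z-axis [ 0.001  0.001 -1.   ] open 39.9 grip 40.5 F [0.1 0.5 0.3]
tx ty tz [-1.1 -0.3  4. ]
```

```bash
python3 -m handwheel '[{"tx":0,"ty":0,"tz":2,"roll":0},{"tx":0,"ty":0,"tz":0,"roll":0},{"tx":0,"ty":0,"tz":0,"roll":0}]'|grep -E "pos|force"; python3 -m handwheel '[{"tx":0,"ty":0,"tz":1,"roll":0},{"tx":0,"ty":0,"tz":0,"roll":0}]'|grep -E "pos|force"; python3 -m handwheel '[{"tx":0,"ty":0,"tz":1,"roll":0},{"tx":0,"ty":0,"tz":0,"roll":0}]'|grep -E "pos|force"
```

```text
tool_pos: [0.5026, 0.4277, -0.0116]
contact_force: [0.6, 0.1, 0.0]
grip_force: 40.5
tool_pos: [0.5028, 0.4279, -0.0125]
contact_force: [0.8, -0.1, -1.1]
grip_force: 40.6
tool_pos: [0.5028, 0.4279, -0.0126]
contact_force: [-2.6, -1.0, 4.2]
grip_force: 41.0
```

```bash
python3 -m handwheel '[{"tx":0,"ty":0,"tz":0,"roll":0},{"tx":0,"ty":0,"tz":0,"roll":0},{"tx":0,"ty":0,"tz":0,"roll":0},{"tx":0,"ty":0,"tz":0,"roll":0},{"tx":0,"ty":0,"tz":-10,"roll":0},{"tx":0,"ty":0,"tz":-30,"roll":0},{"tx":0,"ty":0,"tz":-35,"roll":0},{"tx":0,"ty":0,"tz":-25,"roll":0}]' 72|grep -E "pos|force|open"; python3 -m handwheel '[{"tx":-21,"ty":28,"tz":0,"roll":0},{"tx":-21,"ty":28,"tz":0,"roll":0},{"tx":-21,"ty":28,"tz":0,"roll":0},{"tx":-21,"ty":28,"tz":0,"roll":0},{"tx":-21,"ty":28,"tz":0,"roll":0},{"tx":-21,"ty":28,"tz":0,"roll":0},{"tx":-21,"ty":28,"tz":0,"roll":0},{"tx":-21,"ty":28,"tz":0,"roll":0},{"tx":0,"ty":0,"tz":0,"roll":0.112},{"tx":0,"ty":0,"tz":0,"roll":0.112},{"tx":0,"ty":0,"tz":0,"roll":0.112},{"tx":0,"ty":0,"tz":0,"roll":0.112}]' 65 >/dev/null; python3 -m handwheel '[{"tx":0,"ty":0,"tz":0,"roll":0},{"tx":0,"ty":0,"tz":0,"roll":0}]' >/dev/null;python3 g.py 434.8 151.5 -18 -2.9
```

```text
tool_pos: [0.5035, 0.4283, 0.0899]
contact_force: [0.4, 0.6, 0.7]
opening: 0.0722
grip_force: 0.0
t 18.4 pos [434.6 156.3  87.2] yaw -2.8 z-axis [ 0.001  0.    -1.   ] open 65.1 grip 0.0 F [ 0.7 -0.7  0.4]
tx ty tz [  0.4   4.8 105.2]
roll 0.002 q6 now 1.8
```

```bash
python3 -m handwheel '[{"tx":0,"ty":5,"tz":20,"roll":0},{"tx":0,"ty":0,"tz":30,"roll":0},{"tx":0,"ty":0,"tz":30,"roll":0},{"tx":0,"ty":0,"tz":15,"roll":0},{"tx":0,"ty":0,"tz":6,"roll":0},{"tx":0,"ty":0,"tz":3,"roll":0},{"tx":0,"ty":0,"tz":0,"roll":0},{"tx":0,"ty":0,"tz":0,"roll":0}]'|grep -E "pos|force|open"; python3 -m handwheel '[{"tx":0,"ty":0,"tz":0,"roll":0},{"tx":0,"ty":0,"tz":0,"roll":0},{"tx":0,"ty":0,"tz":0,"roll":0},{"tx":0,"ty":0,"tz":0,"roll":0},{"tx":0,"ty":0,"tz":0,"roll":0},{"tx":0,"ty":0,"tz":0,"roll":0},{"tx":0,"ty":0,"tz":0,"roll":0}]' 15 50;python3 g.py 434.8 151.5 -18
```

```text
tool_pos: [0.4354, 0.1516, -0.016]
contact_force: [0.6, 0.7, 0.8]
opening: 0.065
grip_force: 0.0
t: 19.62
tool_pos: [0.4353, 0.1515, -0.0161]
tool_rot: [-3.14, 0.08, -0.003]
contact_force: [-1.2, -0.1, 6.2]
opening: 0.0281
grip_force: 50.2
t 19.6 pos [435.3 151.5 -16.1] yaw -2.9 z-axis [ 0.002  0.    -1.   ] open 28.1 grip 50.2 F [-1.2 -0.1  6.2]
tx ty tz [-0.5  0.1  1.9]
```

```bash
python3 -m handwheel '[{"tx":0,"ty":0,"tz":-6,"roll":0},{"tx":0,"ty":0,"tz":-20,"roll":0},{"tx":0,"ty":0,"tz":-35,"roll":0},{"tx":0,"ty":0,"tz":-35,"roll":0},{"tx":3,"ty":15,"tz":-9,"roll":0},{"tx":7,"ty":35,"tz":0,"roll":0},{"tx":7,"ty":35,"tz":0,"roll":0},{"tx":7,"ty":35,"tz":0,"roll":0},{"tx":7,"ty":35,"tz":0,"roll":0},{"tx":7,"ty":35,"tz":0,"roll":0},{"tx":7,"ty":35,"tz":0,"roll":0},{"tx":7,"ty":35,"tz":0,"roll":0}]' |grep -E "pos|force|open"; python3 -m handwheel '[{"tx":7,"ty":35,"tz":0,"roll":0},{"tx":7,"ty":35,"tz":0,"roll":0},{"tx":7,"ty":35,"tz":0,"roll":0},{"tx":7,"ty":35,"tz":0,"roll":0},{"tx":7,"ty":35,"tz":0,"roll":0},{"tx":7,"ty":35,"tz":0,"roll":0},{"tx":7,"ty":35,"tz":0,"roll":0},{"tx":7,"ty":35,"tz":0,"roll":0},{"tx":5,"ty":25,"tz":0,"roll":0},{"tx":0,"ty":0,"tz":0,"roll":-0.109},{"tx":0,"ty":0,"tz":0,"roll":-0.109},{"tx":0,"ty":0,"tz":0,"roll":-0.109}]' >/dev/null; python3 -m handwheel '[{"tx":0,"ty":0,"tz":0,"roll":-0.109},{"tx":0,"ty":0,"tz":0,"roll":-0.109},{"tx":0,"ty":0,"tz":0,"roll":-0.109},{"tx":0,"ty":0,"tz":0,"roll":-0.109},{"tx":0,"ty":0,"tz":0,"roll":-0.109},{"tx":0,"ty":0,"tz":0,"roll":-0.109},{"tx":0,"ty":0,"tz":0,"roll":0},{"tx":0,"ty":0,"tz":0,"roll":0}]' >/dev/null;python3 g.py 519 -426.9 -12.1 53.3
```

```text
tool_pos: [0.4721, -0.1126, 0.0873]
contact_force: [1.1, 0.6, -1.9]
opening: 0.0282
grip_force: 49.7
t 22.3 pos [ 517.6 -418.4   87.1] yaw 53.1 z-axis [-0.001  0.001 -1.   ] open 28.7 grip 49.8 F [-0.8 -0.8 -2.4]
tx ty tz [-6.   6.3 99.2]
roll -0.003 q6 now -0.15
```

```bash
python3 -m handwheel '[{"tx":-6,"ty":6,"tz":20,"roll":0},{"tx":0,"ty":0,"tz":30,"roll":0},{"tx":0,"ty":0,"tz":25,"roll":0},{"tx":0,"ty":0,"tz":10,"roll":0},{"tx":0,"ty":0,"tz":5,"roll":0},{"tx":0,"ty":0,"tz":4,"roll":0},{"tx":0,"ty":0,"tz":0,"roll":0},{"tx":0,"ty":0,"tz":0,"roll":0}]' |grep -E "pos|force|open"; python3 -m handwheel '[{"tx":0,"ty":0,"tz":2,"roll":0},{"tx":0,"ty":0,"tz":0,"roll":0},{"tx":0,"ty":0,"tz":0,"roll":0}]'|grep -E "pos|force|open"; python3 g.py 519 -426.9 -12.1 53.3
```

```text
tool_pos: [0.5202, -0.428, -0.0047]
contact_force: [0.2, 0.2, -1.4]
opening: 0.0286
grip_force: 49.8
tool_pos: [0.5197, -0.4275, -0.0075]
contact_force: [0.4, -0.5, -1.7]
opening: 0.0287
grip_force: 49.8
t 23.2 pos [ 519.7 -427.5   -7.5] yaw 53.3 z-axis [ 0.001 -0.001 -1.   ] open 28.7 grip 49.8 F [ 0.4 -0.5 -1.7]
tx ty tz [ 0.1 -0.9  4.6]
roll -0.001 q6 now -0.16
```

```bash
python3 -m handwheel '[{"tx":0,"ty":0,"tz":2,"roll":0},{"tx":0,"ty":0,"tz":0,"roll":0},{"tx":0,"ty":0,"tz":0,"roll":0}]'|grep -E "pos|force"; python3 -m handwheel '[{"tx":0,"ty":0,"tz":1,"roll":0},{"tx":0,"ty":0,"tz":0,"roll":0}]'|grep -E "pos|force"
```

```text
tool_pos: [0.5192, -0.427, -0.0106]
contact_force: [0.0, -0.1, -1.1]
grip_force: 49.8
tool_pos: [0.5192, -0.427, -0.0116]
contact_force: [0.6, -0.4, -0.9]
grip_force: 49.8
```

```bash
python3 -m handwheel '[{"tx":0,"ty":0,"tz":1,"roll":0},{"tx":0,"ty":0,"tz":0,"roll":0}]'|grep -E "pos|force"; python3 -m handwheel '[{"tx":0,"ty":0,"tz":0.5,"roll":0},{"tx":0,"ty":0,"tz":0,"roll":0}]'|grep -E "pos|force"
```

```text
tool_pos: [0.5193, -0.4272, -0.012]
contact_force: [-0.7, 0.6, 1.4]
grip_force: 50.1
tool_pos: [0.5193, -0.4272, -0.012]
contact_force: [-2.7, 1.9, 4.5]
grip_force: 50.5
```

```bash
python3 -m handwheel '[{"tx":0,"ty":0,"tz":0,"roll":0},{"tx":0,"ty":0,"tz":0,"roll":0},{"tx":0,"ty":0,"tz":0,"roll":0},{"tx":0,"ty":0,"tz":0,"roll":0},{"tx":0,"ty":0,"tz":-10,"roll":0},{"tx":0,"ty":0,"tz":-30,"roll":0},{"tx":0,"ty":0,"tz":-35,"roll":0},{"tx":0,"ty":0,"tz":-35,"roll":0},{"tx":0,"ty":0,"tz":-20,"roll":0}]' 60|grep -E "pos|force|open"; python3 -m handwheel '[{"tx":33,"ty":-18,"tz":0,"roll":0},{"tx":33,"ty":-18,"tz":0,"roll":0},{"tx":33,"ty":-18,"tz":0,"roll":0},{"tx":33,"ty":-18,"tz":0,"roll":0},{"tx":33,"ty":-18,"tz":0,"roll":0},{"tx":33,"ty":-18,"tz":0,"roll":0},{"tx":33,"ty":-18,"tz":0,"roll":0},{"tx":33,"ty":-18,"tz":0,"roll":0},{"tx":33,"ty":-18,"tz":0,"roll":0},{"tx":33,"ty":-18,"tz":0,"roll":0},{"tx":33,"ty":-18,"tz":0,"roll":0},{"tx":33,"ty":-18,"tz":0,"roll":0}]' 76 >/dev/null; python3 -m handwheel '[{"tx":33,"ty":-18,"tz":0,"roll":0},{"tx":33,"ty":-18,"tz":0,"roll":0},{"tx":33,"ty":-18,"tz":0,"roll":0},{"tx":33,"ty":-18,"tz":0,"roll":0},{"tx":0,"ty":0,"tz":0,"roll":-0.109},{"tx":0,"ty":0,"tz":0,"roll":-0.109},{"tx":0,"ty":0,"tz":0,"roll":-0.109},{"tx":0,"ty":0,"tz":0,"roll":-0.109},{"tx":0,"ty":0,"tz":0,"roll":-0.109},{"tx":0,"ty":0,"tz":0,"roll":-0.109},{"tx":0,"ty":0,"tz":0,"roll":-0.109},{"tx":0,"ty":0,"tz":0,"roll":-0.109}]' >/dev/null;  python3 -m handwheel '[{"tx":0,"ty":0,"tz":0,"roll":-0.109},{"tx":0,"ty":0,"tz":0,"roll":0},{"tx":0,"ty":0,"tz":0,"roll":0}]' >/dev/null;python3 g.py 617.8 211.2 60 109.6
```

```text
tool_pos: [0.5209, -0.4287, 0.123]
contact_force: [0.8, -0.1, 0.9]
opening: 0.0597
grip_force: 0.0
t 26.9 pos [604.3 168.3 117.7] yaw 109.3 z-axis [ 0.001  0.    -1.   ] open 75.7 grip 0.0 F [ 0.1 -0.2 -0.2]
tx ty tz [36.  26.9 57.7]
roll -0.005 q6 now -0.18
```

```bash
python3 -m handwheel '[{"tx":18,"ty":14,"tz":0,"roll":-0.005},{"tx":18,"ty":13,"tz":10,"roll":0},{"tx":0,"ty":0,"tz":20,"roll":0},{"tx":0,"ty":0,"tz":10,"roll":0},{"tx":0,"ty":0,"tz":0,"roll":0},{"tx":0,"ty":0,"tz":0,"roll":0},{"tx":0,"ty":0,"tz":0,"roll":0}]' >/dev/null;python3 g.py 617.8 211.2 15 109.6
python3 - <<'E'
from h import *
im,_=optics.get_image("scene");cv2.imwrite("pics/g5.png",cv2.resize(im[100:220,300:400,::-1],None,fx=5,fy=5))
E
```

```text
t 27.5 pos [617.9 210.9  77.9] yaw 109.7 z-axis [ 0.001  0.    -1.   ] open 75.7 grip 0.0 F [ 0.4  0.2 -1.1]
tx ty tz [ 0.4 -0.  62.9]
roll 0.002 q6 now -0.13
```

View pics/g5.png

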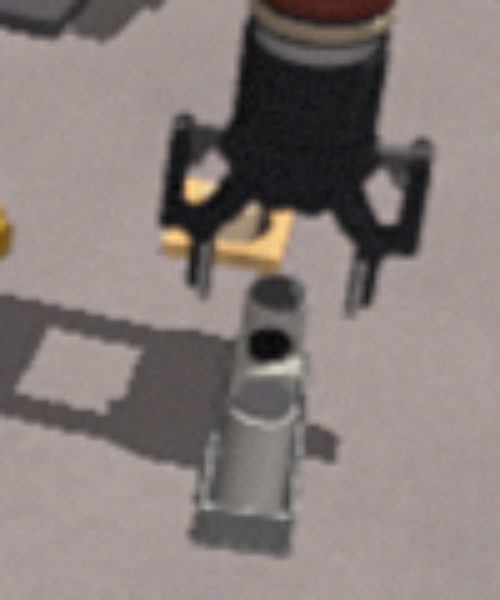

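The open fingertips are at crop pixels (204,298) and (355,312), straddling the cap at (268,345), with the cans lined up beside it.

Run:
```python
from h import *
for z in(.094,.1,.11,.12,.13):print(z,proj("scene",np.array([.6178,.2112,z])))
```

```text
0.094 [353.47490379 167.12481122]
0.1 [353.7362413  165.42940123]
0.11 [354.17600197 162.57648265]
0.12 [354.62109302 159.68898353]
0.13 [355.07161197 156.76627131]
```

```bash
python3 -m handwheel '[{"tx":0,"ty":0,"tz":15,"roll":0},{"tx":0,"ty":0,"tz":20,"roll":0},{"tx":0,"ty":0,"tz":15,"roll":0},{"tx":0,"ty":0,"tz":8,"roll":0},{"tx":0,"ty":0,"tz":5,"roll":0},{"tx":0,"ty":0,"tz":0,"roll":0},{"tx":0,"ty":0,"tz":0,"roll":0}]'|grep -E "pos|force"; python3 -m handwheel '[{"tx":0,"ty":0,"tz":0,"roll":0},{"tx":0,"ty":0,"tz":0,"roll":0},{"tx":0,"ty":0,"tz":0,"roll":0},{"tx":0,"ty":0,"tz":0,"roll":0},{"tx":0,"ty":0,"tz":0,"roll":0},{"tx":0,"ty":0,"tz":0,"roll":0},{"tx":0,"ty":0,"tz":0,"roll":0}]' 25 50;python3 g.py 617.8 211.2 15 109.6
```

```text
tool_pos: [0.6177, 0.2113, 0.0142]
contact_force: [0.1, 0.5, -0.2]
grip_force: 0.0
t: 28.75
tool_pos: [0.6182, 0.2114, 0.0153]
tool_rot: [1.806, 2.569, 0.002]
contact_force: [-1.6, 0.1, 6.6]
opening: 0.0375
grip_force: 50.4
t 28.8 pos [618.2 211.4  15.3] yaw 109.8 z-axis [ 0.001  0.    -1.   ] open 37.5 grip 50.4 F [-1.6  0.1  6.6]
tx ty tz [-0.1 -0.4  0.3]
roll 0.003 q6 now -0.13
```

```bash
python3 -m handwheel '[{"tx":0,"ty":0,"tz":-4,"roll":0},{"tx":0,"ty":0,"tz":-10,"roll":0},{"tx":0,"ty":0,"tz":-15,"roll":0},{"tx":0,"ty":0,"tz":-20,"roll":0},{"tx":0,"ty":0,"tz":-20,"roll":0},{"tx":0,"ty":0,"tz":-20,"roll":0},{"tx":0,"ty":0,"tz":-20,"roll":0},{"tx":0,"ty":0,"tz":-15,"roll":0},{"tx":0,"ty":0,"tz":-6,"roll":0},{"tx":0,"ty":0,"tz":0,"roll":0},{"tx":0,"ty":0,"tz":0,"roll":0}]'|grep -E "pos|force|open"; python3 -m handwheel '[{"tx":-33,"ty":-12,"tz":0,"roll":0},{"tx":-33,"ty":-12,"tz":0,"roll":0},{"tx":-33,"ty":-12,"tz":0,"roll":0},{"tx":-33,"ty":-12,"tz":0,"roll":0},{"tx":-33,"ty":-12,"tz":0,"roll":0},{"tx":-33,"ty":-12,"tz":0,"roll":0},{"tx":-33,"ty":-12,"tz":0,"roll":0},{"tx":-33,"ty":-12,"tz":0,"roll":0},{"tx":-33,"ty":-13,"tz":0,"roll":0},{"tx":-33,"ty":-13,"tz":0,"roll":0},{"tx":-33,"ty":-13,"tz":0,"roll":0},{"tx":-33,"ty":-13,"tz":0,"roll":0}]' >/dev/null; python3 -m handwheel '[{"tx":0,"ty":0,"tz":0,"roll":0.1},{"tx":0,"ty":0,"tz":0,"roll":0.1},{"tx":0,"ty":0,"tz":0,"roll":0.1},{"tx":0,"ty":0,"tz":0,"roll":0.1},{"tx":0,"ty":0,"tz":0,"roll":0.1},{"tx":0,"ty":0,"tz":0,"roll":0.1},{"tx":0,"ty":0,"tz":0,"roll":0.1},{"tx":0,"ty":0,"tz":0,"roll":0.1},{"tx":0,"ty":0,"tz":0,"roll":0},{"tx":0,"ty":0,"tz":0,"roll":0}]' >/dev/null; python3 g.py 611.6 -209.6 15.3 63.8
python3 - <<'E'
from h import *
im,_=optics.get_image("scene");cv2.imwrite("pics/g6.png",cv2.resize(im[60:420,100:400,::-1],None,fx=1.66,fy=1.66))
E
```

```text
tool_pos: [0.6173, 0.2112, 0.1438]
contact_force: [-0.1, 0.4, -2.7]
opening: 0.0377
grip_force: 50.1
t 31.5 pos [ 611.2 -211.   142.1] yaw 64.1 z-axis [-0.003  0.001 -1.   ] open 37.5 grip 50.5 F [ 0.3  0.4 -1.7]
tx ty tz [1.500e+00 1.000e-01 1.268e+02]
roll 0.005 q6 now 0.01
```

View pics/g6.png

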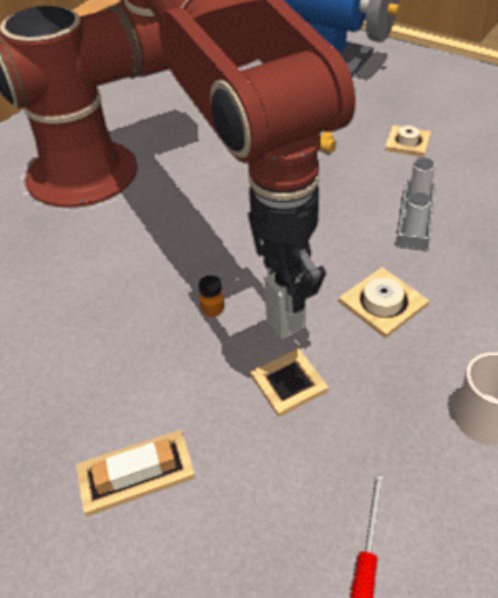

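The picture shows the bar, both wheels and both cans where they belong, and the tin held over its nest (recess at (290,380)).

```bash
python3 -m handwheel '[{"tx":1,"ty":0,"tz":20,"roll":0.005},{"tx":0,"ty":0,"tz":30,"roll":0},{"tx":0,"ty":0,"tz":30,"roll":0},{"tx":0,"ty":0,"tz":20,"roll":0},{"tx":0,"ty":0,"tz":10,"roll":0},{"tx":0,"ty":0,"tz":5,"roll":0},{"tx":0,"ty":0,"tz":3,"roll":0},{"tx":0,"ty":0,"tz":0,"roll":0},{"tx":0,"ty":0,"tz":0,"roll":0}]' >/dev/null; python3 g.py 611.6 -209.6 15.3 63.8;  python3 -m handwheel '[{"tx":0,"ty":0,"tz":3,"roll":0},{"tx":0,"ty":0,"tz":2,"roll":0},{"tx":0,"ty":0,"tz":0,"roll":0},{"tx":0,"ty":0,"tz":0,"roll":0}]' |grep -E "pos|force|open"
```

```text
t 32.3 pos [ 613.9 -211.2   27.9] yaw 63.7 z-axis [ 0.003 -0.001 -1.   ] open 37.4 grip 50.4 F [ 1.3 -1.  -1.5]
tx ty tz [ 0.4 -2.8 12.6]
roll -0.002 q6 now 0.01
tool_pos: [0.6126, -0.2106, 0.0213]
contact_force: [-0.6, 0.7, -2.3]
opening: 0.0374
grip_force: 50.4
```

```bash
python3 -m handwheel '[{"tx":0,"ty":-1,"tz":2,"roll":0},{"tx":0,"ty":0,"tz":2,"roll":0},{"tx":0,"ty":0,"tz":0,"roll":0},{"tx":0,"ty":0,"tz":0,"roll":0}]' |grep -E "pos|force"; python3 -m handwheel '[{"tx":0,"ty":0,"tz":1,"roll":0},{"tx":0,"ty":0,"tz":0,"roll":0},{"tx":0,"ty":0,"tz":0,"roll":0}]' |grep -E "pos|force"
```

```text
tool_pos: [0.6115, -0.21, 0.0168]
contact_force: [0.0, -0.1, -1.5]
grip_force: 50.4
tool_pos: [0.6117, -0.2101, 0.016]
contact_force: [-0.3, 0.7, -3.3]
grip_force: 50.4
```

```bash
python3 -m handwheel '[{"tx":0,"ty":0,"tz":1,"roll":0},{"tx":0,"ty":0,"tz":0,"roll":0},{"tx":0,"ty":0,"tz":0,"roll":0}]' |grep -E "pos|force"; python3 -m handwheel '[{"tx":0,"ty":0,"tz":0.5,"roll":0},{"tx":0,"ty":0,"tz":0,"roll":0},{"tx":0,"ty":0,"tz":0,"roll":0}]' |grep -E "pos|force"
```

```text
tool_pos: [0.6119, -0.2102, 0.0153]
contact_force: [-0.2, 0.6, -1.0]
grip_force: 50.4
tool_pos: [0.612, -0.2102, 0.0153]
contact_force: [-0.9, 0.5, 3.0]
grip_force: 50.7
```

```bash
python3 -m handwheel '[{"tx":0,"ty":0,"tz":0,"roll":0},{"tx":0,"ty":0,"tz":0,"roll":0},{"tx":0,"ty":0,"tz":0,"roll":0},{"tx":0,"ty":0,"tz":0,"roll":0},{"tx":0,"ty":0,"tz":0,"roll":0},{"tx":0,"ty":0,"tz":-10,"roll":0},{"tx":0,"ty":0,"tz":-25,"roll":0},{"tx":0,"ty":0,"tz":-35,"roll":0},{"tx":0,"ty":0,"tz":-35,"roll":0},{"tx":0,"ty":0,"tz":-35,"roll":0}]' 75 |grep -E "pos|force|open";python3 -m handwheel '[{"tx":-30,"ty":-15,"tz":0,"roll":0},{"tx":-30,"ty":-15,"tz":0,"roll":0},{"tx":-30,"ty":-15,"tz":0,"roll":0},{"tx":-30,"ty":-15,"tz":0,"roll":0},{"tx":-30,"ty":-15,"tz":0,"roll":0},{"tx":-30,"ty":-15,"tz":0,"roll":0},{"tx":0,"ty":0,"tz":0,"roll":0},{"tx":0,"ty":0,"tz":0,"roll":0}]'
python3 - <<'E'
from h import *
im,d=optics.get_image("top");P=cloud("top",d);cv2.imwrite("pics/top2.png",cv2.resize(im[120:300,80:500,::-1],None,fx=1.9,fy=1.9))
for k,c,z in(("wl",(.6575,-.0025),.03),("ws",(.502,.428),.03),("bar",(.519,-.427),.03),("tin",(.6116,-.2096),.086)):
    q=P[(np.linalg.norm(P[...,:2]-c,axis=-1)<.06)&(P[...,2]>z-.009)&(P[...,2]<z+.02)&(d>0)]
    print(k,len(q),rect(q[:,:2]),np.percentile(q[:,2],[20,50,80]).round(4))
E
```

```text
tool_pos: [0.6115, -0.21, 0.1567]
contact_force: [0.5, -0.4, 0.2]
opening: 0.075
grip_force: 0.0
t: 35.22
tool_pos: [0.4503, -0.3325, 0.1555]
tool_rot: [2.671, 1.652, 0.001]
contact_force: [0.8, -0.8, -0.4]
opening: 0.0755
grip_force: 0.0
wl 437 (array([655.5,  -6.3]), array([66.9, 60.5]), 47.2) [0.0279 0.0305 0.0327]
ws 211 (array([502.4, 426.3]), array([39.7, 40.9]), 13.5) [0.0283 0.0305 0.0326]
bar 181 (array([ 537.6, -403.4]), array([38.5, 31.6]), 52.9) [0.0277 0.0303 0.0322]
tin 241 (array([ 611.1, -210.8]), array([38.2, 38.3]), 63.6) [0.0842 0.0874 0.0946]
```

View pics/top2.png

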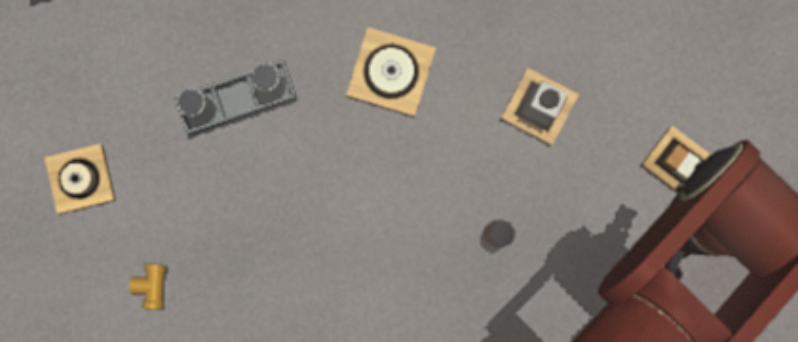

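The view shows everything seated at the right height (tops at about 30 mm, tin at 86 mm), and both cans still upright in the rack. I'm handing the job in.

```bash
python3 -c "
from station import ctrl
print(ctrl.finish_job())"
```

```text
the job is handed in; nothing more can be done
None
```

The large wheel, small wheel, bar and tin are each seated in their matching nests and released, both round cans still stand in the rack, and the job was handed in at about 35 s; no verdict came back.

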